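# Start a run on the bench tester

## Robot

A 6-joint arm with a two-finger parallel gripper is mounted at the origin on the work surface. World frame = base frame: x ahead of the robot, y to its left, z up, the work surface at z = 0. Lengths are in mm, angles in rad, forces in N, time in s.
With the tool pointing down it reaches from about 275 to 775 mm from the base axis. Payload 14.6 kg.
Tool frame: the origin (TCP) lies midway between the tips of the shut fingers; the grasp point (between the pads) lies 19 mm behind it; x points along the fingers, z is the direction in which the jaws open and shut, and the axes are right-handed (so a half turn about x gives the same grasp; the last joint's range is limited). The gripper opens to 85 mm and grips with 20 to 120 N. Pads are 22 mm wide; open, the fingers measure 114 mm over their backs; the gripper's body (76 mm by 85 mm) begins 54 mm behind the grasp point. The pads swing forward as they close: fully open they stand 13 mm farther back than shut.
Start: joints at [1.158, 0.263, -0.048, 1.259, 0, 1.415], TCP at [133.855, 507.652, 231.278] pointing down, gripper open.
Joint ranges: [-2.65, 2.65], [-0.89, 1.7], [-1.18, 1.37], [-2.13, 2.11], [-1.35, 1.29], [-3.14, 3.14]. Speed limits (rad/s): [1.89, 1.89, 2.57, 2.79, 3.14, 3.14].

## Interface

Orientations are given as a unit quaternion [w, x, y, z].
In Python, from workcell import state, camera, camera_info, finish_job gives the robot as it stands. The module is installed in compiled form; this text tells all that it offers.
- The arm moves only by the tool carry_out, never from a script. Its argument "rows" is a list of rows, each a list of 7 numbers: the turn, a rotation vector about the world's x, y, z in rad, then the shift along the world's x, y, z in m, then the opening, from -1 (shut) to 1 (fully open), so that 0 is half open. A call has exactly 8 rows; each row is the pose to reach, as a shift and turn from the pose commanded when the call began; what a row does not reach only later rows make up. A row lasts 1/10 s, in which the tool goes at most 50 mm and 8.59 degrees, less where a joint would pass 70% of its speed; a pose out of reach is approached as far as the arm can. A call with a gripper value outside its range is refused whole. The fingers move at their own pace and stop on an object; the grip force is fixed at half the most. Time passes only in rows, so rows that repeat a pose let the fingers close, or fill a call up. It gives the time, the measured TCP pose, the force and the opening at its end, in the units of the state.
- state(): the state, without advancing time (a new reading comes with each control period).
- camera(name): name is "scene" or "top"; returns (picture, depth): 384x512x3 uint8, blue, green, red; 384x512 float32, mm along the optical axis (not along the pixel's ray), 0 where there is no reading.
- camera_info(name): a dict with "fx", "fy", "cx", "cy" (pixels), "dist" ([k1, k2, p1, p2, k3] as OpenCV has them; the pictures are not rectified), "world_to_cam" (4x4, takes a point from world to camera coordinates). Camera axes: x right, y up, looking along -z (the intrinsics and any distortion apply to the point x, -y, -z); pixel columns grow to the right and rows downward; lengths in mm; the calibration is good to about 2 mm. A picture is of the moment at which its call begins. camera_info takes no time and is no camera call.
- finish_job(): hands the job in, once; it reports no verdict.
The state is a dict: "time": time; "joint_positions": joint angles; "dq": joint speeds; "joint_efforts": joint torques, N m; "tcp_pos": TCP position; "ee_rot": TCP orientation; "contact_force": force on the tool from outside, world axes, zero at the start; "torque": the same for the moment, N m; "opening": finger opening in mm.
Only numpy, scipy, OpenCV 4.12 (cv2) and the standard library are available. Lean on these libraries where they do the work, as an engineer would, in place of code of your own. Each camera call takes 0.05 s, during which the arm holds its last target.

## Task

Get the bench tester running: first set the steel check weight, left in the swing guard's way, gently upright in the small open metal tray on the bench, and slide the safety catch all the way back. Then swing the guard by its upright grip over the specimen right up to its stop, and only then pull the spring start knob fully up and let it go back down. Leave the catch slid back, the guard at its stop, and the jar, bottle and meter standing where they are.

Things in the scene. Friction and masses are not known exactly. Their poses are not given: they have to be found in the camera images.
- tester: White low box fixed on the bench, 230 (x) x 390 (y) x 80 mm high, flat grey deck on top. Origin: centre of the underside; x points away from the robot, y left, z up. On the deck (tester x, y in mm): specimen (-39, -92), 20 mm high on its anvil; stop post (-84, -126), 54 mm high; guard pivot (50, -60); start knob (-55, 100); a guide block 34 x 46 x 40 mm high under the catch's knob.
- guard (a joint): Swing guard angle, rad. 0 (starts 0 to 0.04): the arm points along the tester's +y, parked. Grows as it turns towards the tester's -x (anticlockwise from above) to the stop at 1.92, the cover over the specimen. About 2 N at the grip; stays where left. The engaged catch stops it at about 0.05.
- guard_pivot (a point): The guard's vertical hinge axis, at deck height. From it reaches an arm 16 mm wide, 155 mm long, 42 to 54 mm over the deck, carrying an open-bottomed clear cover 80 x 80 mm with dark steel sides, 24 to 46 mm over the deck, centred 95 mm from the pivot.
- guard_grip (a point): The guard's upright black round grip, 22 mm in diameter, 46 mm tall (58 to 104 mm over the deck), 125 mm from the pivot on the arm. The point is its centre, 82 mm over the deck; it does not turn on the arm.
- catch (a joint): Safety catch, m: a steel bolt 12 mm square that slides along the tester's y. 0 (starts 0 to 0.004): engaged, in front of the tip of the parked arm. Grows towards the tester's +y, away from the guard, to 0.026, fully back; the arm is free from about 0.018. Friction about 2.5 N, no spring: stays where left.
- catch_knob (a point): The catch's upright dark steel round knob on the bolt, 18 mm in diameter, 34 mm tall (54 to 88 mm over the deck). The point is on its axis, 73 mm over the deck, and moves with the bolt.
- start (a joint): Spring start knob, m: 0 at rest (down), grows as it is pulled up, to 0.012, fully up. The spring pulls it back: about 3 N at rest, 9 N fully up.
- start_knob (a point): The start knob: a black round mushroom head, 32 mm in diameter and 20 mm tall (26 to 46 mm over the deck at rest), on a 14 mm stem over a flat steel collar 44 mm in diameter, 10 mm high. The point is the centre of the head.
- weight_mid (a point): Loose steel check weight: upright cylinder 40 mm in diameter, 62 mm high, with a shallow groove near its top, about 0.5 kg, standing on the tester's deck within the guard's swing. The point is its centre, 31 mm up; z is its axis.
- tray: Square open aluminium tray fixed on the bench to the left or right of the tester (it changes places with the meter): 98 x 98 mm outside, 20 mm high, walls 4 mm, floor about 4 mm thick. Origin: centre of the underside.
- jar_mid (a point): Bystander: small glass jar with a white cap, 44 mm in diameter, 62 mm high, on the deck left of the start knob. The point is its centre, 31 mm up. Leave it alone.
- bottle_mid (a point): Bystander: amber bottle, 52 mm in diameter, 110 mm high, on the deck at the far right. The point is its middle, 55 mm up. Leave it alone.
- meter_mid (a point): Bystander: grey hand-sized meter lying on the bench on the other side of the tester from the tray, 85 x 85 x 57 mm. The point is 28 mm up, in its middle. Leave it alone.
There are look-alikes about, which are no part of the job. Leave any yellow look-alike of the part that bears weight_mid alone. Several things have the shape of the tray; the one meant has the colours described above.

How it is judged:
By the outcome, as a careful person would: the job done as asked, in the order asked, and still so for the second after the job is handed in, with the robot touching nothing.
It also fails if it takes over 69 s, if anything falls off the work surface, if the arm or the gripper's body presses on something with over 40 N, if the wrist force passes 120 N, or if a joint passes its speed limit or range.

## Working session

There is one attempt and no reset: what is moved stays moved. The work goes in short steps, Python scripts to look and compute and a tool call to move; the robot and the scene stay as the last step left them, time stands still between calls to the robot, and variables do not carry over. Pictures are saved under pics/ and viewed, and the job is handed in when it is done.

Besides the shell and the picture viewer there is one more tool, called as name([rows], argument=value, ...), one row to a line, values as JSON. carry_out: Moves the arm, as the interface text tells. Its arguments: {"type":"object","properties":{"rows":{"type":"array"}},"required":["rows"]}

```bash
mkdir -p pics; cat > h.py <<'E'
import numpy as np, cv2
from workcell import state, camera, camera_info, finish_job
def snap(name,tag):
    im,d=camera(name); cv2.imwrite(f'pics/{tag}.png',im); np.save(f'pics/{tag}.npy',d); return im,d
def w2p(name,P):
    i=camera_info(name);T=np.array(i['world_to_cam']);P=np.atleast_2d(np.array(P,float))
    c=P@T[:3,:3].T+T[:3,3]; c=c*[1,-1,-1]
    K=np.array([[i['fx'],0,i['cx']],[0,i['fy'],i['cy']],[0,0,1.]])
    return cv2.projectPoints(c,np.zeros(3),np.zeros(3),K,np.array(i['dist'],float))[0][:,0]
def ray(name,u,v):
    i=camera_info(name);T=np.array(i['world_to_cam'])
    K=np.array([[i['fx'],0,i['cx']],[0,i['fy'],i['cy']],[0,0,1.]])
    n=cv2.undistortPoints(np.array([[[u,v]]],float),K,np.array(i['dist'],float))[0,0]
    R=T[:3,:3]; o=-R.T@T[:3,3]; return o,R.T@np.array([n[0],-n[1],-1.])
def atz(name,u,v,z):
    o,d=ray(name,u,v); return o+d*(z-o[2])/d[2]
def dep(name,D,u,v):
    o,d=ray(name,u,v); return o+d*D[int(round(v)),int(round(u))]
E
python3 - <<'E'
from h import *
for n in('scene','top'):
    im,d=snap(n,n+'0'); i=camera_info(n); T=np.array(i['world_to_cam']); print(n,-T[:3,:3].T@T[:3,3],i['fx'],i['dist'])
    cv2.imwrite(f'pics/{n}0b.png',cv2.resize(im,(800,600),interpolation=cv2.INTER_CUBIC))
s=state();print(s)
E
```

```text
scene [ 870.86834891 -385.51491817  952.41482181] 432.163914806957 [-0.06976622  0.          0.          0.          0.        ]
top [ 325.34524121   29.43125048 1400.75610433] 472.79018589525975 [-0.12424053  0.          0.          0.          0.        ]
{'time': 0.1, 'joint_positions': array([ 1.15773340e+00,  2.63494668e-01, -4.88608049e-02,  1.25940378e+00,
       -2.93445111e-05,  1.41550335e+00]), 'dq': array([ 7.80550384e-05, -2.68840423e-04,  1.12586069e-03,  2.57169092e-04,
        2.33267568e-04, -1.34065564e-03]), 'joint_efforts': array([ 3.74839758e-03, -6.38576603e+01,  3.85061646e+01,  1.01244170e-02,
       -8.39725226e-05, -2.20765614e-06]), 'tcp_pos': array([133.74643471, 507.42653155, 230.86768585]), 'ee_rot': array([ 0.55982348, -0.43176133,  0.56041065,  0.43141596]), 'contact_force': array([-0.62197259,  0.49087293, -0.14339137]), 'torque': array([ 0.00279849,  0.04400956, -0.016155  ]), 'opening': 85.2789606521806}
```

View pics/scene0b.png

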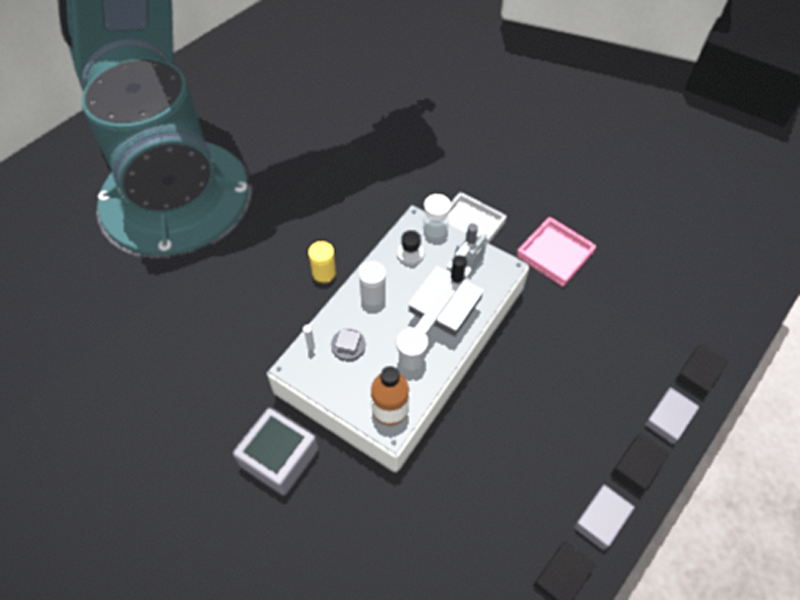

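View pics/top0b.png

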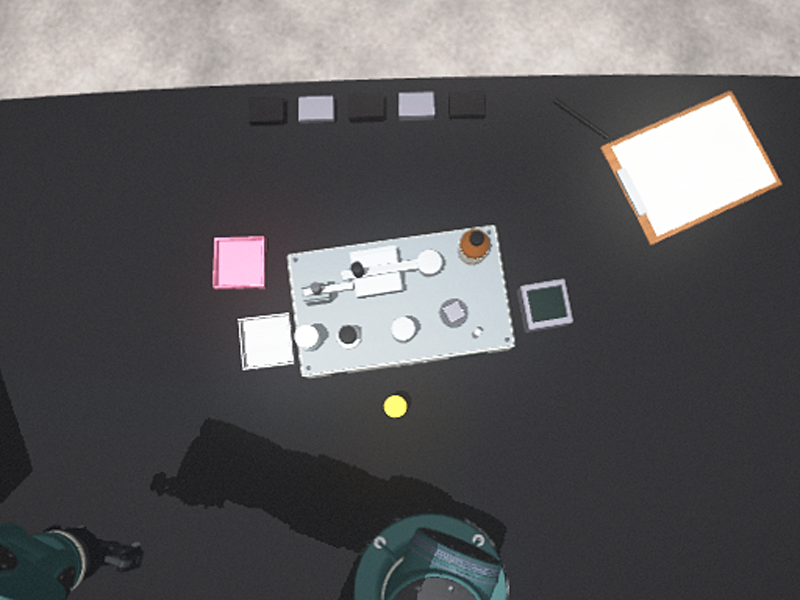

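The scene shows the tester, with the tray at its left (top picture, about (266,342) of 800) and the meter at its right. A pink look-alike tray stands above the real one, and the yellow weight is in front. I'll enlarge the top view to measure.

```bash
python3 - <<'E'
from h import *
im=cv2.imread('pics/top0.png')
c=im[135:250,145:345]; cv2.imwrite('pics/c1.png',cv2.resize(c,(800,460),interpolation=cv2.INTER_CUBIC))
im=cv2.imread('pics/scene0.png')
c=im[115:305,165:345]; cv2.imwrite('pics/c2.png',cv2.resize(c,(568,600),interpolation=cv2.INTER_CUBIC))
E
```

```text
(no output)
```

View pics/c1.png

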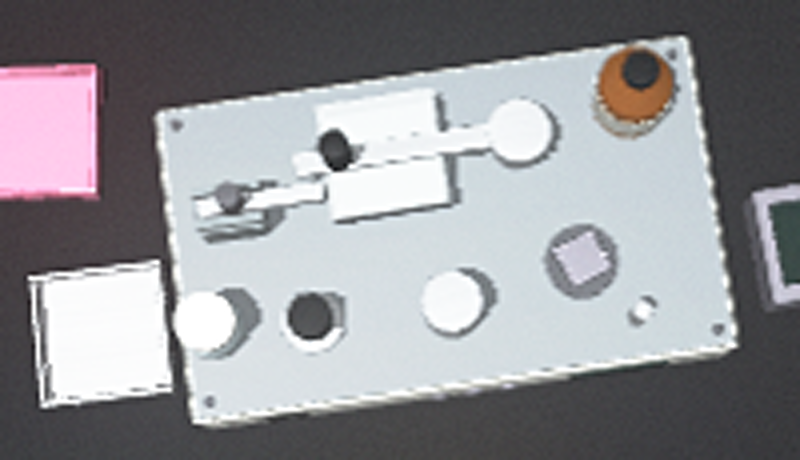

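View pics/c2.png

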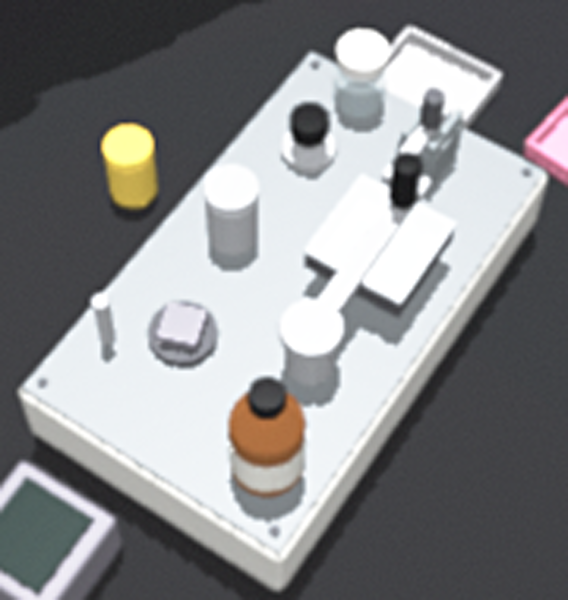

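```bash
cat >> h.py <<'E'
def c1(x,y): return (x+.5)/4-.5+145,(y+.5)/4-.5+135
def c2(x,y): s=180/568; return (x+.5)*s-.5+165,(y+.5)*190/600-.5+115
E
python3 - <<'E'
from h import *
S=[atz('top',*c1(*p),80) for p in [(177,126),(672,55),(209,402),(718,329)]]
S2=[atz('scene',*c2(*p),80) for p in [(526,173),(275,531),(315,64),(42,383)]]
for q in (S,S2):
    q=np.array(q); print(q.round(1)); c=q.mean(0); ey=(q[0]-q[1]+q[2]-q[3]); ex=q[0]-q[2]+q[1]-q[3]
    print('c',c,'yaw',np.arctan2(-ey[0],ey[1]),np.arctan2(ex[1],ex[0]), np.linalg.norm(ey)/2,np.linalg.norm(ex)/2)
print('corner',[atz('top',*c1(*p),80).round(1) for p in[(157,115),(687,38)]])
D=np.load('pics/top0.npy');Ds=np.load('pics/scene0.npy')
T={'weight':((455,302),142),'jar':((205,322),142),'bottle':((642,70),190),'gripk':((336,150),184),'catchk':((232,199),168),'start':((309,315),126),'pivot':((523,131),142)}
for k,(p,z) in T.items():
    u=c1(*p); print(k,atz('top',*u,z).round(1),dep('top',D,*u).round(1))
T={'weight':((232,188),142),'jar':((363,50),142),'gripk':((407,165),184),'catchk':((434,97),168),'start':((310,118),126),'pivot':((313,325),142)}
for k,(p,z) in T.items():
    u=c2(*p); print(k,atz('scene',*u,z).round(1),dep('scene',Ds,*u).round(1))
for p in [(31,277),(160,263),(42,407),(172,390)]: print('tray',atz('top',*c1(*p),20).round(1))
print('floor',dep('top',D,*c1(100,335)))
E
```

```text
[[ 609.3  231.    80. ]
 [ 651.1 -124.8   80. ]
 [ 411.3  209.6   80. ]
 [ 453.2 -148.6   80. ]]
c [531.2340422   41.81688328  80.        ] yaw 0.11657398917132711 0.11373877679141618 359.4385403949189 199.2322605391631
[[ 611.7  233.4   80. ]
 [ 653.8 -123.7   80. ]
 [ 412.5  211.2   80. ]
 [ 454.3 -147.5   80. ]]
c [533.06446335  43.35520545  80.        ] yaw 0.11668658436579932 0.11489791546807354 360.2772746114332 200.61570668166775
corner [array([617.9, 245.5,  80. ]), array([ 663.3, -136.2,   80. ])]
weight [470.2  35.1 142. ] [470.7  35.1 137.8]
jar [461.1 203.3 142. ] [461.2 203.5 140.7]
bottle [614.4 -91.8 190. ] [615.1 -92.1 186.9]
gripk [567.7 110.3 184. ] [567.8 110.3 183.6]
catchk [539.8 181.1 168. ] [540.7 181.7 163. ]
start [465.8 134.5 126. ] [466.2 134.8 122.2]
pivot [585.6 -14.1 142. ] [586.6 -14.3 137. ]
weight [474.6  37.8 142. ] [473.1  39.4 138.9]
jar [464.5 204.5 142. ] [463.8 205.5 140.7]
gripk [575.  110.6 184. ] [575.2 110.4 184.4]
catchk [546.  183.9 168. ] [545.3 185.1 166.3]
start [468.5 135.  126. ] [468.5 135.  126. ]
pivot [592.7 -12.4 142. ] [589.8  -8.6 133.7]
tray [511.1 350.2  20. ]
tray [519.  253.4  20. ]
tray [414.3 341.7  20. ]
tray [424.7 245.   20. ]
floor [468.02493836 301.13282674   5.66607075]
```

```bash
python3 - <<'E'
from h import *
from scipy.spatial.transform import Rotation as R
s=state(); w,x,y,z=s['ee_rot']; M=R.from_quat([x,y,z,w]).as_matrix(); print(M.round(3)); print('jaw yaw',np.arctan2(M[1,2],M[0,2]))
E
```

```text
[[-0.    -0.967  0.255]
 [-0.001  0.255  0.967]
 [-1.     0.    -0.001]]
jaw yaw 1.313026453907645
```

carry_out([
  [0,0,-0.075,0.021,-0.029,0,0.45],
  [0,0,-0.15,0.042,-0.059,0,0.45],
  [0,0,-0.225,0.063,-0.088,0,0.45],
  [0,0,-0.3,0.084,-0.118,0,0.45],
  [0,0,-0.375,0.106,-0.147,0,0.45],
  [0,0,-0.45,0.127,-0.177,0,0.45],
  [0,0,-0.525,0.148,-0.206,0,0.45],
  [0,0,-0.6,0.169,-0.235,0,0.45],
])

```text
time: 0.9
tcp_pos: [303.3, 271.3, 231.2]
ee_rot: [0.663, -0.246, 0.663, 0.246]
contact_force: [-0.1, 0.6, -0.2]
opening: 62.0
```

carry_out([
  [0,0,-0.075,0.021,-0.029,0,0.45],
  [0,0,-0.15,0.042,-0.059,0,0.45],
  [0,0,-0.225,0.063,-0.088,0,0.45],
  [0,0,-0.3,0.084,-0.118,0,0.45],
  [0,0,-0.375,0.106,-0.147,0,0.45],
  [0,0,-0.45,0.127,-0.177,0,0.45],
  [0,0,-0.525,0.148,-0.206,-0.02,0.45],
  [0,0,-0.598,0.169,-0.236,-0.041,0.45],
])

```text
time: 1.7
tcp_pos: [472.8, 35.2, 189.9]
ee_rot: [0.706, -0.039, 0.706, 0.039]
contact_force: [0.6, 1.2, -0.2]
opening: 61.7
```

carry_out([
  [0,0,0,0,0.001,-0.02,0.45],
  [0,0,0,0,0.001,-0.04,0.45],
  [0,0,0,0,0.001,-0.058,0.45],
  [0,0,0,0,0.001,-0.073,0.45],
  [0,0,0,0,0.001,-0.084,0.45],
  [0,0,0,0,0.001,-0.091,0.45],
  [0,0,0,0,0.001,-0.091,0.3],
  [0,0,0,0,0.001,-0.091,-0.3],
])

```text
time: 2.5
tcp_pos: [472.1, 37.6, 99.7]
ee_rot: [0.706, -0.041, 0.706, 0.041]
contact_force: [0.2, 0.3, -0.5]
opening: 42.2
```

```bash
python3 - <<'E'
from h import *
im,d=snap('scene','s1'); c=im[115:305,165:345]; cv2.imwrite('pics/s1c.png',cv2.resize(c,(568,600),interpolation=cv2.INTER_CUBIC))
s=state();print(s['tcp_pos'],s['contact_force'],s['opening'])
E
```

```text
[471.96349305  37.62483022 100.04410106] [-5.72028638  1.14134013  6.83263524] 38.87233655830885
```

View pics/s1c.png

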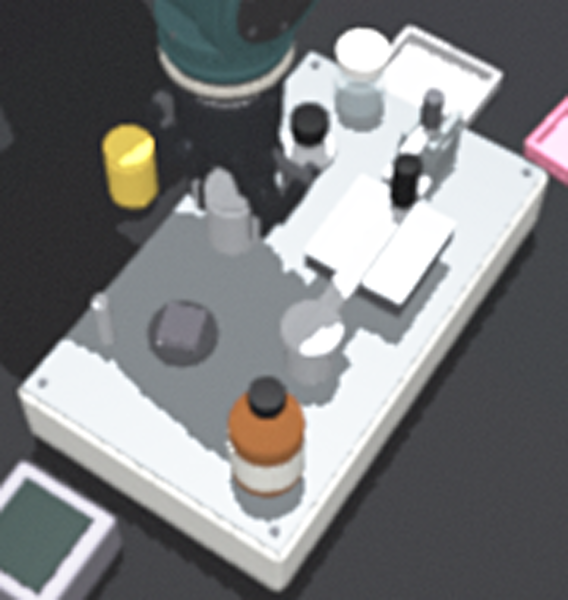

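Weight held at opening 38.9. Next I'll lift and carry it.

carry_out([
  [0,0,0,0,0,0,-0.6],
  [0,0,0,0,0,0.006,-0.6],
  [0,0,0,0,0,0.02,-0.6],
  [0,0,0,0,0,0.038,-0.6],
  [0,0,0,0,0,0.058,-0.6],
  [0,0,0,0,0,0.076,-0.6],
  [0,0,0,0,0.004,0.088,-0.6],
  [0,0,0,0,0.015,0.094,-0.6],
])

```text
time: 3.35
tcp_pos: [472.2, 52.5, 194.6]
ee_rot: [0.706, -0.04, 0.705, 0.04]
contact_force: [-0.8, -0.2, -6.3]
opening: 38.1
```

carry_out([
  [0,0,0,0,0.022,0,-0.6],
  [0,0,0,0,0.05,0,-0.6],
  [0,0,0,-0.001,0.082,0,-0.6],
  [0,0,0,-0.002,0.116,0,-0.6],
  [0,0,0,-0.002,0.15,0,-0.6],
  [0,0,0,-0.003,0.182,0,-0.6],
  [0,0,0,-0.003,0.21,0,-0.6],
  [0,0,0,-0.004,0.23,0,-0.6],
])

```text
time: 4.15
tcp_pos: [467.1, 284.9, 192.9]
ee_rot: [0.706, -0.041, 0.706, 0.041]
contact_force: [0.5, 0.4, -5.2]
opening: 38.0
```

carry_out([
  [0,0,0,0,0.01,0,-0.6],
  [0,0,0,0,0.015,-0.01,-0.6],
  [0,0,0,0,0.016,-0.03,-0.6],
  [0,0,0,0,0.016,-0.055,-0.6],
  [0,0,0,0,0.016,-0.08,-0.6],
  [0,0,0,0,0.016,-0.105,-0.6],
  [0,0,0,0,0.016,-0.12,-0.6],
  [0,0,0,0,0.016,-0.13,-0.6],
])

```text
time: 4.95
tcp_pos: [467.1, 297.7, 61.5]
ee_rot: [0.705, -0.041, 0.707, 0.04]
contact_force: [0.0, -0.5, -5.3]
opening: 38.4
```

```bash
python3 - <<'E'
from h import *
im,d=snap('scene','s2'); c=im[75:265,205:385]; cv2.imwrite('pics/s2c.png',cv2.resize(c,(568,600),interpolation=cv2.INTER_CUBIC))
im,d=snap('top','t2'); c=im[150:265,115:275]; cv2.imwrite('pics/t2c.png',cv2.resize(c,(640,460),interpolation=cv2.INTER_CUBIC))
s=state();print(s['tcp_pos'],s['contact_force'],s['opening'],s['time'])
E
```

```text
[467.12747972 297.86849055  61.97531691] [-0.30268335  0.69317403 -5.19238572] 38.49470903937939 5.05
```

View pics/s2c.png

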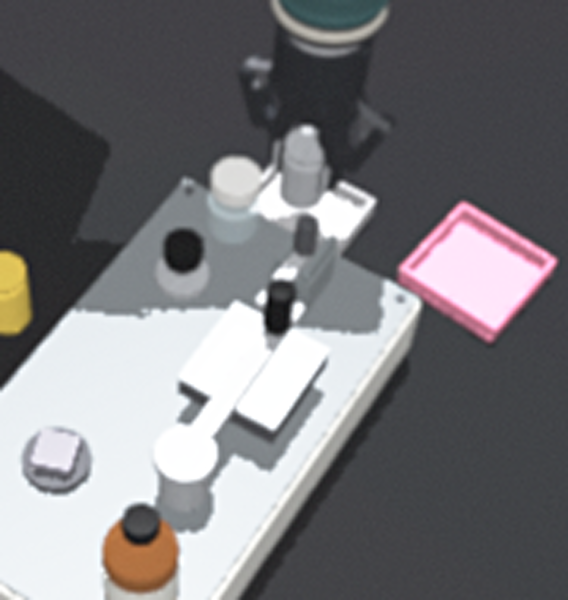

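View pics/t2c.png

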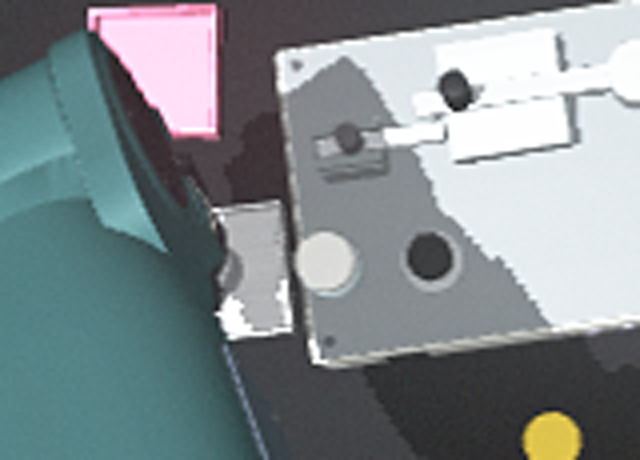

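carry_out([
  [0,0,0,0,0,-0.008,-0.6],
  [0,0,0,0,0,-0.016,-0.6],
  [0,0,0,0,0,-0.022,-0.6],
  [0,0,0,0,0,-0.026,-0.6],
  [0,0,0,0,0,-0.029,-0.6],
  [0,0,0,0,0,-0.032,-0.6],
  [0,0,0,0,0,-0.034,-0.6],
  [0,0,0,0,0,-0.035,-0.6],
])

```text
time: 5.85
tcp_pos: [467.9, 298.7, 28.2]
ee_rot: [0.706, -0.041, 0.706, 0.041]
contact_force: [-0.3, -0.2, -5.9]
opening: 38.2
```

carry_out([
  [0,0,0,0,0,-0.0005,-0.6],
  [0,0,0,0,0,-0.001,-0.6],
  [0,0,0,0,0,-0.0015,-0.6],
  [0,0,0,0,0,-0.002,-0.6],
  [0,0,0,0,0,-0.0025,-0.6],
  [0,0,0,0,0,-0.003,-0.6],
  [0,0,0,0,0,-0.003,-0.6],
  [0,0,0,0,0,-0.003,-0.6],
])

```text
time: 6.65
tcp_pos: [467.9, 298.7, 25.3]
ee_rot: [0.706, -0.041, 0.706, 0.041]
contact_force: [-0.9, -0.6, -6.3]
opening: 38.4
```

carry_out([
  [0,0,0,0,0,-0.0004,-0.6],
  [0,0,0,0,0,-0.0008,-0.6],
  [0,0,0,0,0,-0.0012,-0.6],
  [0,0,0,0,0,-0.0016,-0.6],
  [0,0,0,0,0,-0.002,-0.6],
  [0,0,0,0,0,-0.002,-0.6],
  [0,0,0,0,0,-0.002,-0.6],
  [0,0,0,0,0,-0.002,-0.6],
])

```text
time: 7.45
tcp_pos: [467.9, 298.7, 24.0]
ee_rot: [0.706, -0.041, 0.706, 0.041]
contact_force: [-5.5, -2.0, 9.2]
opening: 38.4
```

carry_out([
  [0,0,0,0,0,0.0005,-0.1],
  [0,0,0,0,0,0.0005,0.0],
  [0,0,0,0,0,0.0005,0.1],
  [0,0,0,0,0,0.0005,0.25],
  [0,0,0,0,0,0.0005,0.4],
  [0,0,0,0,0,0.0005,0.45],
  [0,0,0,0,0,0.0005,0.45],
  [0,0,0,0,0,0.006,0.45],
])

```text
time: 8.25
tcp_pos: [467.5, 298.5, 29.0]
ee_rot: [0.706, -0.041, 0.706, 0.041]
contact_force: [-0.0, -0.2, 0.1]
opening: 62.0
```

carry_out([
  [0,0,0,0,0,0.01,0.45],
  [0,0,0,0,0,0.03,0.45],
  [0,0,0,0,0,0.055,0.45],
  [0,0,0,0,0,0.08,0.45],
  [0,0,0,0,0,0.11,0.45],
  [0,0,0,0,0,0.14,0],
  [0,0,0,0,0,0.17,-0.5],
  [0,0,0,0,0,0.19,-1],
])

```text
time: 9.05
tcp_pos: [468.1, 298.8, 222.4]
ee_rot: [0.707, -0.04, 0.705, 0.041]
contact_force: [0.3, 0.3, 0.0]
opening: 18.5
```

```bash
python3 - <<'E'
from h import *
im,d=snap('scene','s3'); c=im[75:265,205:385]; cv2.imwrite('pics/s3c.png',cv2.resize(c,(568,600),interpolation=cv2.INTER_CUBIC))
s=state();print(s['tcp_pos'],s['contact_force'],s['opening'],s['time'])
E
```

```text
[468.80007327 299.08528024 224.77340314] [-1.07146821 -1.18616676  1.8704259 ] 10.862603806855171 9.1
```

View pics/s3c.png

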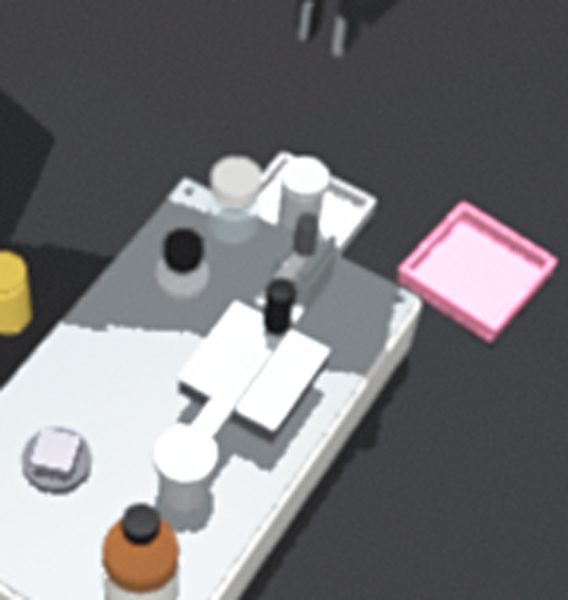

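carry_out([
  [0,0,0,0.008,-0.015,0,-1],
  [0,0,0,0.022,-0.04,0,-1],
  [0,0,0,0.038,-0.07,0,-1],
  [0,0,0,0.054,-0.1,0,-1],
  [0,0,0,0.068,-0.126,0,-1],
  [0,0,0,0.0765,-0.142,0,-1],
  [0,0,0,0.0785,-0.1455,-0.003,-1],
  [0,0,0,0.0785,-0.1455,-0.013,-1],
])

```text
time: 9.9
tcp_pos: [546.8, 153.0, 206.8]
ee_rot: [0.707, -0.04, 0.705, 0.04]
contact_force: [-0.6, 0.4, -0.7]
opening: -0.1
```

carry_out([
  [0,0,0,0,0,-0.015,-1],
  [0,0,0,0,0,-0.03,-1],
  [0,0,0,0,0,-0.045,-1],
  [0,0,0,0,0,-0.056,-1],
  [0,0,0,0,0,-0.062,-1],
  [0,0,0,0,0,-0.064,-1],
  [0,0,0,0,0,-0.064,-1],
  [0,0,0,0,0,-0.064,-1],
])

```text
time: 10.7
tcp_pos: [546.6, 153.2, 142.8]
ee_rot: [0.706, -0.041, 0.706, 0.041]
contact_force: [1.0, 0.5, 0.5]
opening: -0.1
```

```bash
python3 - <<'E'
from h import *
im,d=snap('scene','s4'); c=im[115:265,235:385]; cv2.imwrite('pics/s4c.png',cv2.resize(c,(600,600),interpolation=cv2.INTER_CUBIC))
s=state();print(s['tcp_pos'],s['contact_force'],s['opening'],s['time'])
E
```

```text
[546.63883425 153.24352243 142.81258835] [-0.40425017 -0.81306606 -0.8670598 ] -0.3311745839980666 10.75
```

View pics/s4c.png

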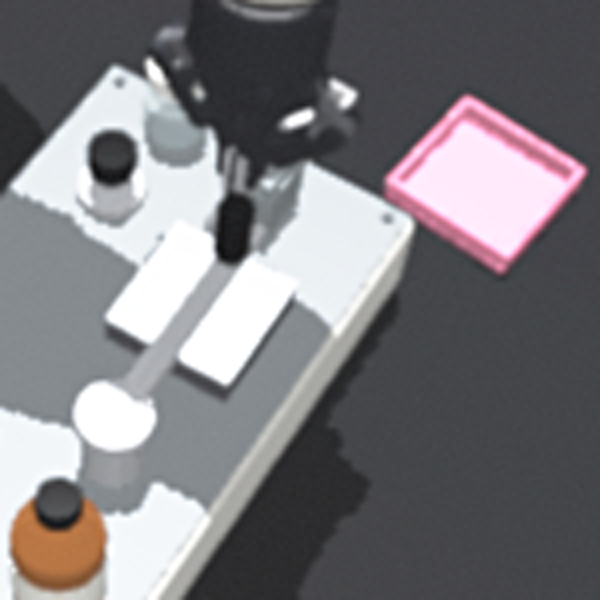

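carry_out([
  [0,0,0,-0.0005,0.004,0,-1],
  [0,0,0,-0.001,0.009,0,-1],
  [0,0,0,-0.0015,0.013,0,-1],
  [0,0,0,-0.002,0.017,0,-1],
  [0,0,0,-0.0025,0.021,0,-1],
  [0,0,0,-0.003,0.025,0,-1],
  [0,0,0,-0.0033,0.029,0,-1],
  [0,0,0,-0.0035,0.031,0,-1],
])

```text
time: 11.55
tcp_pos: [542.8, 184.5, 142.3]
ee_rot: [0.706, -0.041, 0.706, 0.041]
contact_force: [1.1, -2.1, 2.3]
opening: -0.1
```

carry_out([
  [0,0,0,0,0.0005,0,-1],
  [0,0,0,0,0.001,0,-1],
  [0,0,0,0,0.0015,0,-1],
  [0,0,0,0,0.002,0,-1],
  [0,0,0,0,0.0025,0,-1],
  [0,0,0,0,0.003,0,-1],
  [0,0,0,0,0.003,0,-1],
  [0,0,0,0,0.003,0,-1],
])

```text
time: 12.35
tcp_pos: [542.7, 187.2, 142.2]
ee_rot: [0.706, -0.041, 0.706, 0.041]
contact_force: [-1.3, -1.6, 1.4]
opening: -0.1
```

carry_out([
  [0,0,0,0,0.0005,0,-1],
  [0,0,0,0,0.001,0,-1],
  [0,0,0,0,0.0015,0,-1],
  [0,0,0,0,0.002,0,-1],
  [0,0,0,0,0.0025,0,-1],
  [0,0,0,0,0.003,0,-1],
  [0,0,0,0,0.003,0,-1],
  [0,0,0,0,0.003,0,-1],
])

```text
time: 13.15
tcp_pos: [542.9, 190.2, 142.3]
ee_rot: [0.706, -0.041, 0.706, 0.041]
contact_force: [-0.6, -1.3, -0.6]
opening: 0.1
```

```bash
python3 - <<'E'
from h import *
im,d=snap('scene','s5'); c=im[115:265,235:385]; cv2.imwrite('pics/s5c.png',cv2.resize(c,(600,600),interpolation=cv2.INTER_CUBIC))
im,d=snap('top','t5'); c=im[150:265,145:305]; cv2.imwrite('pics/t5c.png',cv2.resize(c,(640,460),interpolation=cv2.INTER_CUBIC))
for i in range(1):
  s=state();print(s['tcp_pos'],s['contact_force'],s['opening'],s['time'])
E
```

```text
[542.94267401 190.23057724 142.30673182] [-0.14167073 -1.88218368 -0.57007525] 0.09635026721006751 13.25
```

View pics/s5c.png

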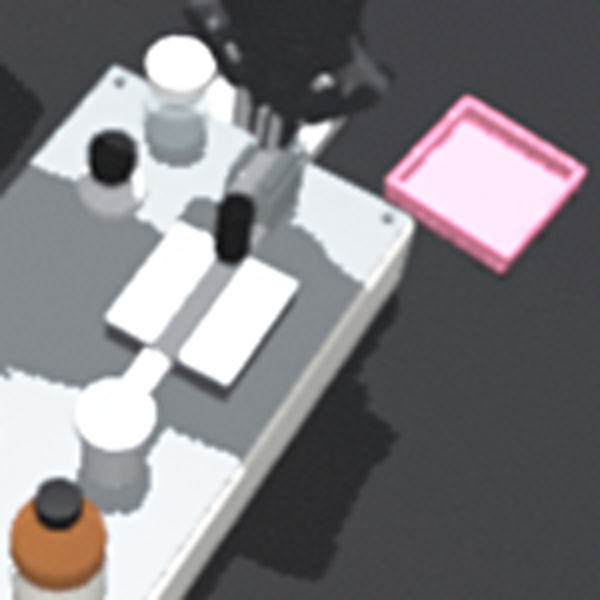

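View pics/t5c.png

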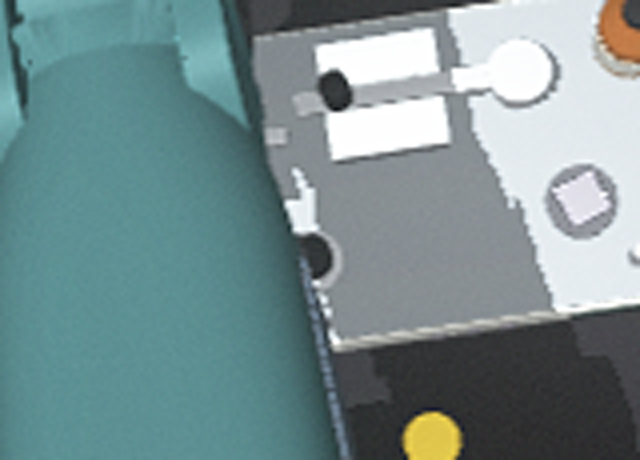

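carry_out([
  [0,0,0,0,0.0005,0,-1],
  [0,0,0,0,0.001,0,-1],
  [0,0,0,0,0.0015,0,-1],
  [0,0,0,0,0.002,0,-1],
  [0,0,0,0,0.0022,0,-1],
  [0,0,0,0,0.0025,0,-1],
  [0,0,0,0,0.0025,0,-1],
  [0,0,0,0,0.0025,0,-1],
])

```text
time: 14.05
tcp_pos: [542.9, 191.1, 142.3]
ee_rot: [0.706, -0.041, 0.706, 0.039]
contact_force: [-1.8, -15.6, 2.2]
opening: 0.4
```

carry_out([
  [0,0,0,0,-0.004,0,-1],
  [0,0,0,0.001,-0.01,0,-1],
  [0,0,0,0.001,-0.012,0.02,-1],
  [0,0,0,0.001,-0.012,0.045,-1],
  [0,0,0,0.001,-0.014,0.065,-1],
  [0,0,0,0.008,-0.03,0.07,-0.5],
  [0,0,0,0.018,-0.055,0.07,-0.1],
  [0,0,0,0.0285,-0.082,0.07,-0.1],
])

```text
time: 14.85
tcp_pos: [571.9, 109.4, 212.0]
ee_rot: [0.706, -0.041, 0.706, 0.041]
contact_force: [0.5, 1.0, -0.7]
opening: 38.4
```

carry_out([
  [0,0,0,0,0,0,-0.1],
  [0,0,0,0,0,0,-0.1],
  [0,0,0,0,0,0,-0.1],
  [0,0,0,0,0,0,-0.1],
  [0,0,0,0,0,-0.002,-0.1],
  [0,0,0,0,0,-0.004,-0.1],
  [0,0,0,0,0,-0.006,-0.1],
  [0,0,0,0,0,-0.008,-0.1],
])

```text
time: 15.65
tcp_pos: [571.3, 110.8, 204.0]
ee_rot: [0.706, -0.041, 0.706, 0.041]
contact_force: [-0.4, -0.1, -1.0]
opening: 38.3
```

```bash
python3 - <<'E'
from h import *
im,d=snap('scene','s6'); c=im[115:265,235:385]; cv2.imwrite('pics/s6c.png',cv2.resize(c,(600,600),interpolation=cv2.INTER_CUBIC))
s=state();print(s['tcp_pos'],s['contact_force'],s['opening'],s['time'])
E
```

```text
[571.20369565 110.7404925  203.7683884 ] [-0.04013298 -0.60623872 -1.04853842] 38.67631312188555 15.7
```

View pics/s6c.png

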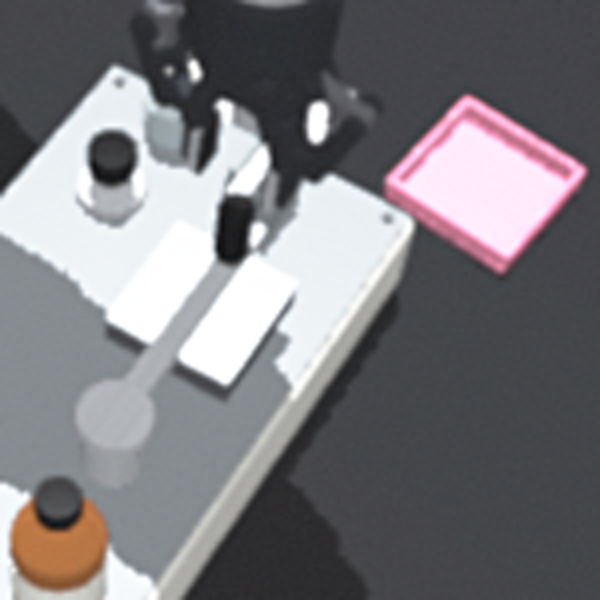

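carry_out([
  [0,0,0,0,0,-0.008,-0.1],
  [0,0,0,0,0,-0.016,-0.1],
  [0,0,0,0,0,-0.024,-0.1],
  [0,0,0,0,0,-0.034,-0.1],
  [0,0,0,0,0,-0.046,-0.1],
  [0,0,0,0,0,-0.056,-0.1],
  [0,0,0,0,0,-0.061,-0.1],
  [0,0,0,0,0,-0.062,-0.1],
])

```text
time: 16.5
tcp_pos: [571.0, 110.6, 141.5]
ee_rot: [0.706, -0.041, 0.706, 0.041]
contact_force: [0.7, -0.0, 0.0]
opening: 38.6
```

```bash
python3 - <<'E'
from h import *
p=np.array([532.1,42.6]);a=.115
piv=p+[50*np.cos(a)+60*np.sin(a),50*np.sin(a)-60*np.cos(a)];print(piv)
g0=np.array([571.355,110.65])
th0=np.arctan2(g0[1]-piv[1],g0[0]-piv[0])-np.pi/2-a; print('th0',th0,np.linalg.norm(g0-piv))
for th in [0.02,.1,.2,.3,.4,.5,.6,.7,.8,.9,1.0,1.1,1.2,1.3,1.4,1.5,1.6,1.7,1.8,1.9,1.92,1.98]:
    f=np.pi/2+a+th; g=piv+125*np.array([np.cos(f),np.sin(f)]); print(th,(g-g0).round(1))
E
```

```text
[588.65454052 -11.26635264]
th0 0.02595579403714464 123.13761059488834
0.02 [0.5 1.9]
0.1 [-9.4  0.2]
0.2 [-21.4  -3.1]
0.3 [-33.1  -7.5]
0.4 [-44.3 -13.1]
0.5 [-54.8 -19.8]
0.6 [-64.7 -27.5]
0.7 [-73.7 -36.2]
0.8 [-81.8 -45.7]
0.9 [-88.9 -56. ]
1.0 [-94.9 -66.9]
1.1 [-99.9 -78.4]
1.2 [-103.6  -90.3]
1.3 [-106.2 -102.5]
1.4 [-107.5 -114.9]
1.5 [-107.6 -127.4]
1.6 [-106.4 -139.9]
1.7 [-104.  -152.1]
1.8 [-100.4 -164.1]
1.9 [ -95.6 -175.6]
1.92 [ -94.5 -177.9]
1.98 [ -90.9 -184.5]
```

carry_out([
  [0,0,0.08,-0.0094,0.0002,0,-0.1],
  [0,0,0.18,-0.0214,-0.0031,0,-0.1],
  [0,0,0.28,-0.0331,-0.0075,0,-0.1],
  [0,0,0.38,-0.0443,-0.0131,0,-0.1],
  [0,0,0.48,-0.0548,-0.0198,0,-0.1],
  [0,0,0.58,-0.0647,-0.0275,0,-0.1],
  [0,0,0.68,-0.0737,-0.0362,0,-0.1],
  [0,0,0.78,-0.0818,-0.0457,0,-0.1],
])

```text
time: 17.3
tcp_pos: [489.6, 65.1, 142.8]
ee_rot: [0.637, -0.307, 0.636, 0.308]
contact_force: [2.0, 1.8, -0.6]
opening: 38.3
```

carry_out([
  [0,0,0.1,-0.0071,-0.0103,0,-0.1],
  [0,0,0.2,-0.0131,-0.0212,0,-0.1],
  [0,0,0.3,-0.0181,-0.0327,0,-0.1],
  [0,0,0.4,-0.0218,-0.0446,0,-0.1],
  [0,0,0.5,-0.0244,-0.0568,0,-0.1],
  [0,0,0.6,-0.0257,-0.0692,0,-0.1],
  [0,0,0.7,-0.0258,-0.0817,0,-0.1],
  [0,0,0.8,-0.0246,-0.0942,0,-0.1],
])

```text
time: 18.1
tcp_pos: [464.9, -29.5, 142.7]
ee_rot: [-0.467, 0.531, -0.467, -0.531]
contact_force: [1.1, 2.2, 0.6]
opening: 38.2
```

```bash
python3 - <<'E'
from h import *
im,d=snap('scene','s7'); c=im[115:305,165:345]; cv2.imwrite('pics/s7c.png',cv2.resize(c,(568,600),interpolation=cv2.INTER_CUBIC))
s=state();print(s['tcp_pos'],s['contact_force'],s['opening'],s['time'],s['joint_positions'])
E
```

```text
[465.4770521  -30.91311066 142.72793044] [ 1.39590691 -1.2221428  -0.54134885] 38.61769445514306 18.15 [-2.41158069e-01  2.11495796e-01 -3.69749555e-01  9.88385583e-01
 -1.74783515e-04 -3.75130084e-01]
```

View pics/s7c.png

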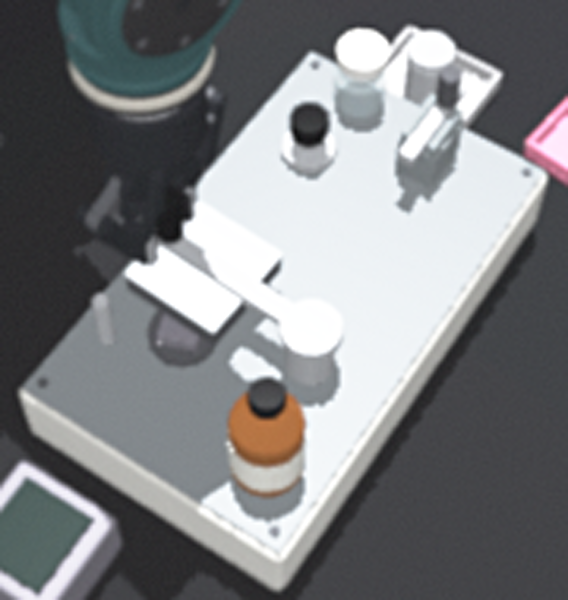

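carry_out([
  [0,0,0.05,0.0011,-0.0061,0,-0.1],
  [0,0,0.1,0.0024,-0.0122,0,-0.1],
  [0,0,0.15,0.0041,-0.0182,0,-0.1],
  [0,0,0.2,0.006,-0.0242,0,-0.1],
  [0,0,0.25,0.0083,-0.03,0,-0.1],
  [0,0,0.3,0.0108,-0.0357,0,-0.1],
  [0,0,0.32,0.0119,-0.038,0,-0.1],
  [0,0,0.34,0.0131,-0.0402,0,-0.1],
])

```text
time: 18.95
tcp_pos: [478.2, -69.3, 142.5]
ee_rot: [-0.372, 0.602, -0.372, -0.601]
contact_force: [-0.8, 1.2, 1.3]
opening: 38.3
```

carry_out([
  [0,0,0,0.0005,-0.001,0,-0.1],
  [0,0,0,0.001,-0.002,0,-0.1],
  [0,0,0,0.0015,-0.003,0,-0.1],
  [0,0,0,0.002,-0.0038,0,-0.1],
  [0,0,0,0.0022,-0.0044,0,-0.1],
  [0,0,0,0.0024,-0.0048,0,-0.1],
  [0,0,0,0.0024,-0.0048,0,-0.1],
  [0,0,0,0.0024,-0.0048,0,-0.1],
])

```text
time: 19.75
tcp_pos: [480.5, -74.3, 142.2]
ee_rot: [-0.372, 0.602, -0.372, -0.602]
contact_force: [-1.6, -0.5, -0.0]
opening: 38.1
```

carry_out([
  [0,0,0,0.0004,-0.0007,0,-0.1],
  [0,0,0,0.0008,-0.0014,0,-0.1],
  [0,0,0,0.0012,-0.002,0,-0.1],
  [0,0,0,0.0015,-0.0026,0,-0.1],
  [0,0,0,0.0015,-0.0026,0,-0.1],
  [0,0,0,0.0015,-0.0026,0,-0.1],
  [0,0,0,0.0015,-0.0026,0,-0.1],
  [0,0,0,0.0015,-0.0026,0,-0.1],
])

```text
time: 20.55
tcp_pos: [480.7, -75.0, 142.0]
ee_rot: [0.372, -0.6, 0.37, 0.603]
contact_force: [-7.2, 14.6, 6.7]
opening: 38.7
```

carry_out([
  [0,0,0,-0.002,0.0035,0,-0.1],
  [0,0,0,-0.0035,0.006,0,-0.1],
  [0,0,0,-0.0035,0.006,0.015,-0.1],
  [0,0,0,-0.0035,0.006,0.035,-0.1],
  [0,0,0,-0.0035,0.006,0.055,-0.1],
  [0,0,0.05,-0.0035,0.01,0.068,0.1],
  [0,0,0.15,-0.004,0.025,0.073,0.2],
  [0,0,0.25,-0.006,0.05,0.073,0.2],
])

```text
time: 21.35
tcp_pos: [476.8, -27.4, 216.2]
ee_rot: [-0.293, 0.644, -0.293, -0.643]
contact_force: [0.1, 0.1, -1.3]
opening: 51.5
```

carry_out([
  [0,0,0.12,-0.001,0.03,0,0.2],
  [0,0,0.24,-0.003,0.06,0,0.2],
  [0,0,0.36,-0.005,0.09,0,0.2],
  [0,0,0.48,-0.006,0.118,0,0.2],
  [0,0,0.6,-0.007,0.14,0,0.2],
  [0,0,0.72,-0.008,0.154,0,0.2],
  [0,0,0.84,-0.009,0.16,0,0.2],
  [0,0,0.97,-0.0094,0.162,-0.005,0.2],
])

```text
time: 22.15
tcp_pos: [467.0, 135.9, 210.7]
ee_rot: [0.042, 0.706, 0.042, -0.705]
contact_force: [-0.0, 0.6, 0.2]
opening: 51.5
```

```bash
python3 - <<'E'
from h import *
im,d=snap('scene','s8'); c=im[115:305,165:345]; cv2.imwrite('pics/s8c.png',cv2.resize(c,(568,600),interpolation=cv2.INTER_CUBIC))
im,d=snap('top','t8'); c=im[135:250,145:345]; cv2.imwrite('pics/t8c.png',cv2.resize(c,(800,460),interpolation=cv2.INTER_CUBIC))
s=state();print(s['tcp_pos'],s['ee_rot'],s['contact_force'],s['opening'],s['time'])
E
```

```text
[466.51395238 135.38967151 209.97899519] [-0.04106488 -0.70589303 -0.04092788  0.70594165] [-0.54907139 -0.4406518  -0.36602445] 50.89903354372796 22.25
```

View pics/s8c.png

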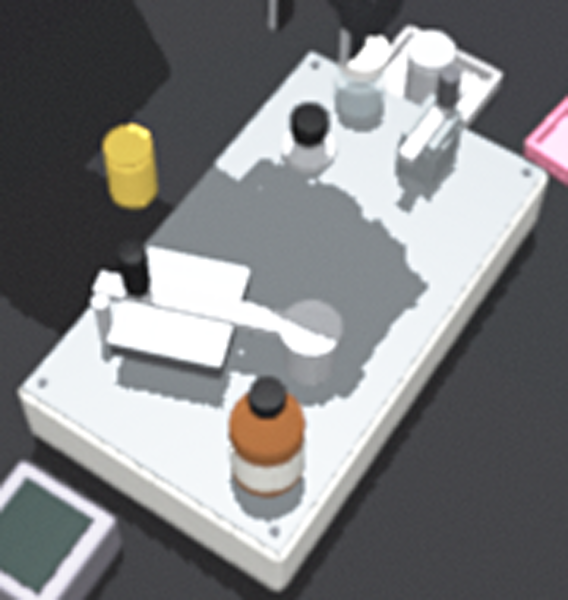

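View pics/t8c.png

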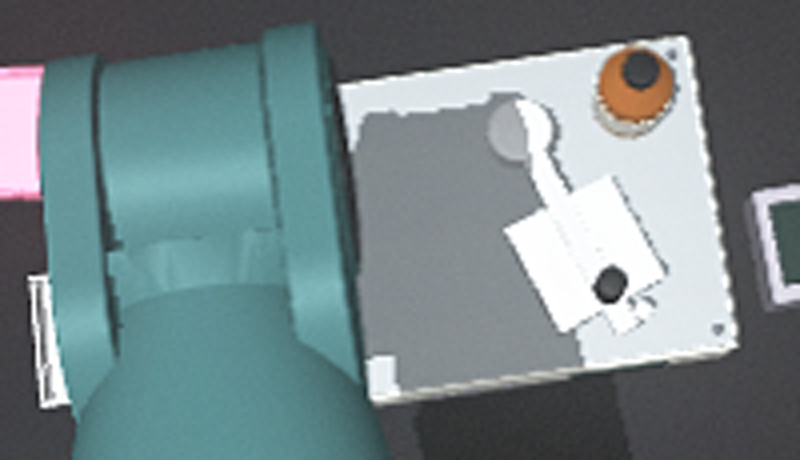

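```bash
python3 - <<'E'
from h import *
piv=np.array([588.65,-11.27])
a=atz('top',*c1(612,284),184); b=atz('scene',*c2(132,253),184)
for g in (a,b,(a+b)/2): d=g[:2]-piv; print(g.round(1),(np.arctan2(d[1],d[0])%(2*np.pi))-np.pi/2-.115,np.linalg.norm(d))
a=atz('scene',*c2(449,72),168);print(a)
E
```

```text
[474.3 -67.1 184. ] 1.9099555724560073 127.23800821873942
[479.6 -67.9 184. ] 1.9351148461163448 122.90225227617108
[477.  -67.5 184. ] 1.9223171511798778 125.06023734833803
[540.08654915 210.79690387 168.        ]
```

carry_out([
  [0,0,0,0,0,-0.02,0.2],
  [0,0,0,0,0,-0.045,0.2],
  [0,0,0,0,0,-0.068,0.2],
  [0,0,0,0,0,-0.085,0.2],
  [0,0,0,0,0,-0.098,0.2],
  [0,0,0,0,0,-0.107,0.2],
  [0,0,0,0,0,-0.112,0.2],
  [0,0,0,0,0,-0.114,0.2],
])

```text
time: 23.05
tcp_pos: [466.7, 135.1, 96.2]
ee_rot: [0.04, 0.706, 0.04, -0.706]
contact_force: [-0.3, 0.1, 0.1]
opening: 51.1
```

carry_out([
  [0,0,0,0,0,0,0.1],
  [0,0,0,0,0,0,0],
  [0,0,0,0,0,0,-0.1],
  [0,0,0,0,0,0,-0.2],
  [0,0,0,0,0,0,-0.3],
  [0,0,0,0,0,0,-0.6],
  [0,0,0,0,0,0,-0.6],
  [0,0,0,0,0,0,-0.6],
])

```text
time: 23.85
tcp_pos: [465.4, 135.0, 96.8]
ee_rot: [-0.04, -0.705, -0.04, 0.706]
contact_force: [-9.9, -1.6, 15.9]
opening: 30.3
```

```bash
python3 - <<'E'
from h import *
im,d=snap('scene','s9'); c=im[115:235,205:325]; cv2.imwrite('pics/s9c.png',cv2.resize(c,(600,600),interpolation=cv2.INTER_CUBIC))
s=state();print(s['tcp_pos'],s['ee_rot'],s['contact_force'],s['opening'],s['time'])
E
```

```text
[465.40985382 135.05668585  96.76126086] [-0.04016922 -0.70545364 -0.04004309  0.70648294] [-9.74799061 -1.99264809 15.94841481] 30.435470583260404 23.9
```

View pics/s9c.png

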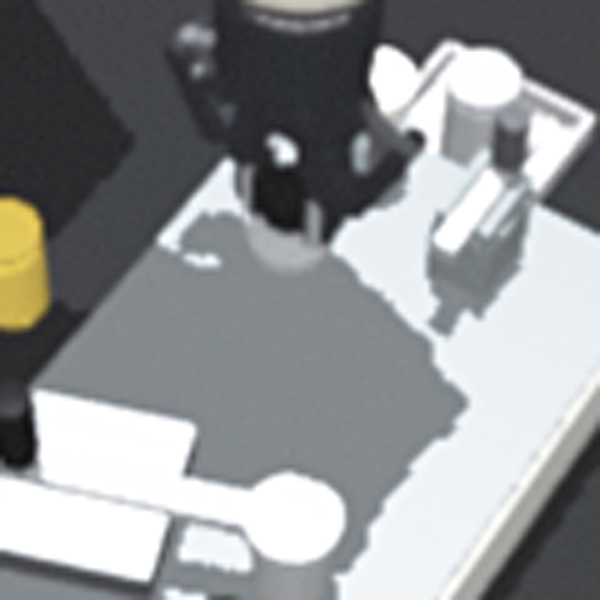

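carry_out([
  [0,0,0,-0.001,0,0.001,-0.6],
  [0,0,0,-0.001,0,0.003,-0.6],
  [0,0,0,-0.001,0,0.005,-0.6],
  [0,0,0,-0.001,0,0.007,-0.6],
  [0,0,0,-0.001,0,0.009,-0.6],
  [0,0,0,-0.001,0,0.011,-0.6],
  [0,0,0,-0.001,0,0.012,-0.6],
  [0,0,0,-0.001,0,0.012,-0.6],
])

```text
time: 24.7
tcp_pos: [465.3, 135.1, 108.2]
ee_rot: [-0.04, -0.706, -0.04, 0.706]
contact_force: [-2.6, -2.2, -9.1]
opening: 30.3
```

carry_out([
  [0,0,0,0,0,0.0004,-0.6],
  [0,0,0,0,0,0.0008,-0.6],
  [0,0,0,0,0,0.0012,-0.6],
  [0,0,0,0,0,0.0016,-0.6],
  [0,0,0,0,0,0.002,-0.6],
  [0,0,0,0,0,0.002,-0.6],
  [0,0,0,0,0,0.002,-0.6],
  [0,0,0,0,0,0.002,-0.6],
])

```text
time: 25.5
tcp_pos: [465.2, 135.1, 109.3]
ee_rot: [-0.04, -0.705, -0.04, 0.707]
contact_force: [2.4, -2.8, -29.9]
opening: 30.1
```

Hard stop at the top (30 N, knob still held). Next I'll lower and release.

carry_out([
  [0,0,0,0,0,-0.002,-0.6],
  [0,0,0,0,0,-0.004,-0.6],
  [0,0,0,0,0,-0.006,-0.6],
  [0,0,0,0,0,-0.008,-0.6],
  [0,0,0,0,0,-0.01,-0.6],
  [0,0,0,0,0,-0.012,-0.6],
  [0,0,0,0,0,-0.0135,-0.6],
  [0,0,0,0,0,-0.0135,-0.6],
])

```text
time: 26.3
tcp_pos: [465.4, 135.1, 97.1]
ee_rot: [0.04, 0.706, 0.04, -0.706]
contact_force: [-5.7, -3.5, -3.6]
opening: 30.2
```

carry_out([
  [0,0,0,0,0,0,-0.3],
  [0,0,0,0,0,0,-0.1],
  [0,0,0,0,0,0,0.1],
  [0,0,0,0,0,0,0.2],
  [0,0,0,0,0,0,0.25],
  [0,0,0,0,0,0,0.25],
  [0,0,0,0,0,0.005,0.25],
  [0,0,0,0,0,0.02,0.25],
])

```text
time: 27.1
tcp_pos: [464.9, 135.1, 116.4]
ee_rot: [-0.04, -0.705, -0.04, 0.707]
contact_force: [-0.2, -0.8, 0.7]
opening: 53.4
```

carry_out([
  [0,0,0,0,0,0.02,0.25],
  [0,0,0,0,0,0.045,0.25],
  [0,0,0,0,0,0.075,0.25],
  [0,0,0,0,0,0.1,0.25],
  [0,0,0,-0.02,0,0.115,0.25],
  [0,0,0,-0.05,0,0.12,0.25],
  [0,0,0,-0.08,0,0.12,0.25],
  [0,0,0,-0.1,0,0.12,0.25],
])

```text
time: 27.9
tcp_pos: [363.9, 135.1, 237.3]
ee_rot: [0.04, 0.706, 0.04, -0.706]
contact_force: [0.7, -0.2, 0.5]
opening: 53.7
```

```bash
python3 - <<'E'
from h import *
im,d=snap('scene','s10'); c=im[115:305,165:345]; cv2.imwrite('pics/s10c.png',cv2.resize(c,(568,600),interpolation=cv2.INTER_CUBIC))
s=state();print(s['tcp_pos'],s['contact_force'],s['opening'],s['time'])
a=cv2.imread('pics/scene0.png').astype(int);u=c2(310,118);print(atz('scene',*u,126))
E
```

```text
[361.65002904 135.13813441 237.39616577] [-0.87380733  0.71193794  2.67412448] 53.05080284393541 27.95
[468.49261418 135.04828459 126.        ]
```

View pics/s10c.png

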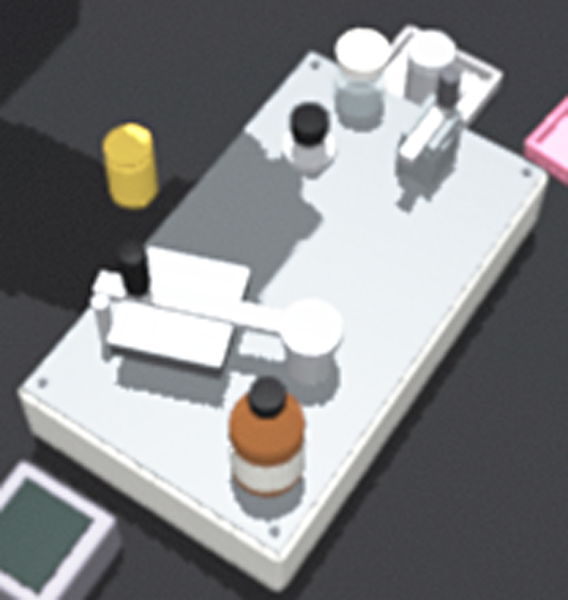

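```bash
python3 -c "
from h import *
print(finish_job())"
```

```text
the job is handed in; nothing more can be done
None
```

The job is finished and handed in at about 28 s on the robot's clock, well under the 69 s limit; no verdict was reported. The steps were done in the order you asked.

1. **Weight:** I lifted it off the deck and set it down gently in the bare aluminium tray, with light contact of about 9 N. The last pictures show it standing upright there.
2. **Catch:** I pushed it back until it met its hard stop at about 16 N. In the picture its knob had moved about 27 mm, which agrees with the 26 mm travel within measuring error.
3. **Guard:** I swung it by its grip up to the stop post, where the push rose to about 16 N. Both cameras put it at 1.91–1.94 rad against the 1.92 rad stop, with the cover over the specimen.
4. **Start knob:** I pulled it up until it met its upper stop. The lift measured about 12.5 mm against 12 mm, and the force rose from 9 N to 30 N there. I then lowered it and let go, and it sits at the same picture position as at the start.

In the last picture the jar, bottle, meter, yellow weight and pink tray look undisturbed, and the gripper is clear of everything. No check failed. The two cameras disagreed by about 2–5 mm (up to 7 mm on the grip and pivot), so I averaged them.

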